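Start the compression-test adapter in the deep plug well

TASK

Take the compression-test adapter out of the blue stand and lower it upright into the one open plug well of the cylinder head. By feel and with only light pressure, find where its lugs drop into the thread, then screw it clockwise until it is fully home, let go and leave it there; never force it on the thread, and leave the things lying on the bench where they are.

Things in the scene. Friction and masses are not known exactly. Their poses are not given: they have to be found in the camera images.
- adapter: Compression-test adapter, one rigid piece 166 mm long, 160 to 260 g. Origin at its lower tip, z up its axis. Upwards: tapered steel pilot 12 mm wide with two lugs; brass collar 23 mm wide; stem 18 mm; tapered brass centring collar 27 mm wide, 74 to 100 mm above the tip; red flange 42 mm wide, underside 100 mm up; 16 mm neck; blue T-bar. It hangs by its flange in the stand: lift it 105 mm to clear.
- handle (a point): Centre of the blue T-bar, 144 mm above the adapter's tip: a block 46 mm long (x, parallel to the lugs), 16 mm thick (y; grip it across this) and 28 mm high. Axes as the adapter's; a half turn leaves bar and lugs the same.
- lugs (a point): Point on the adapter's axis at the height of its two lugs, 14 mm above the tip, 130 mm below the handle's centre. The lugs are bars 4 mm wide and 4 mm high that stick out along +x and -x to 25 mm overall. Axes as the adapter's.
- well: The open plug well of the cylinder head with its thread, fixed. Origin on its axis at bench height, z up. Round bore 32 mm wide from the mouth, 120 mm up, down to the thread. With the adapter fully home the lugs' centre is 36 mm above this origin, and the red flange 2 mm above the mouth. More than 30 N between adapter and well damages the thread.
- well_mouth (a point): Centre of the mouth of the open well, level with the top of the casting, 120 mm above the bench. Its x axis runs along the two red paint marks on the rim.
- thread_top (a point): Centre of the thread's flat top ring, 66 mm down the well, axes as the well's. The ring has a 15 mm hole for the pilot and two opposite gaps that let the lugs through. On the ring the lugs' centre is 2 mm above this point. The gaps cannot be seen: their line lies anywhere within 50 degrees either way of the x axis and gives the lugs about 4 degrees of play each way.
- thread_end (a point): Where the lugs' centre is when fully home, on the well's axis, axes as the well's. Through the gaps the lugs drop 14 mm straight down and rest on a ramp, 6 mm above this point. Turned clockwise (seen from above) they run down the ramp, under the ring, and reach this depth about 75 degrees past the gap's middle; a firm stop follows some 5 to 15 degrees on. Nothing is sprung.
- head: Aluminium cylinder head, fixed, 152 by 330 (y) by 120 mm high, origin at the centre of its underside. Three wells in a row along y, at -100, 0 and +100 mm; which one is open varies, the other two carry black ignition coils 32 mm high above the casting. Camshafts with grey caps run along y 53 mm either side of the row, up to 21 mm above the casting.
- stand: Blue sheet-metal tool stand, fixed, 90 mm by 90 mm by 112 mm high, with a 32 mm hole through its top plate; origin at the centre of its underside.
- spare_coil: Loose ignition coil lying on the bench, black, 150 mm long and 34 mm wide (bystander). Origin under its block.
- socket: Steel socket standing on the bench, 30 mm diameter, 63 mm high (bystander). Origin at its underside.
- driver: Screwdriver lying on the bench (bystander).

How it is judged:
By the outcome, as a careful person would: the job done as asked, in the order asked, and still so for the second after the job is handed in, with the robot touching nothing.
It also fails if it takes over 72 s, if anything falls off the work surface, if the arm or the gripper's body presses on something with over 40 N, if the wrist force passes 120 N, or if a joint passes its speed limit or range.

ROBOT

A 7-joint arm with a two-finger parallel gripper is mounted at the origin on the work surface. World frame = base frame: x ahead of the robot, y to its left, z up, the work surface at z = 0. Lengths are in m, angles in rad, forces in N, time in s.
With the tool pointing down it reaches from about 0.425 to 0.95 m from the base axis. Payload 4.7 kg.
Tool frame: the origin (TCP) lies on the centre line of the jaws, within the pads' length; the fingertips stand robot.nose_length ahead of it and the grasp point (between the pads) lies 8 mm behind it (robot.nose_length is the distance from the TCP to the fingertips, in m); z points along the fingers, x is the direction in which the jaws open and shut, and the axes are right-handed (so a half turn about z gives the same grasp; the last joint's range is limited). The gripper opens to 85 mm and grips with 20 to 120 N. Pads are 22 mm wide; open, the fingers measure 114 mm over their backs; the gripper's body (76 mm by 85 mm) begins 54 mm behind the grasp point. The pads swing forward as they close: fully open they stand 13 mm farther back than shut.
Start: joints at [1.099, 0.469, -0.049, 1.532, 0.024, 1.141, -0.082], TCP at [0.289, -0.61, 0.242] pointing down, gripper open.
Joint ranges: [-2.59, 2.59], [-0.33, 1.99], [-1.39, 1.29], [0.1, 2.45], [-1.04, 4.18], [0.21, 1.99], [-2.66, 2.66]. Speed limits (rad/s): [2.57, 2.57, 3.14, 3.14, 3.14, 3.14, 3.14].

INTERFACE

Orientations are given as [roll, pitch, yaw] about the fixed x, y, z axes, in that order (R = Rz(yaw) Ry(pitch) Rx(roll)).
In Python, from plant import robot gives the robot as it stands. Calls block until the motion is done:
- robot.goto(position, orientation): joint-space move of the TCP to a pose.
- robot.move_straight(position, vel=0.15, attitude=None, contact_N=None): straight line of the TCP; attitude=None keeps the orientation; vel is the mean speed in m/s. With contact_N (N) it stops when the force on the tool has changed by that much, and returns True; else False.
- robot.move_joints(angles): joint-space move.
- robot.grip(opening, strength=None): opening from 0.0 (shut) to 1.0 (fully open); strength is the grip in N (None keeps the last); returns when the fingers have stopped.
- robot.sleep(seconds).
- robot.inverse_kinematics(position, orientation): joint angles nearest the present ones, or None.
- robot.sense(): the state.
- robot.grab_frame(name): name is "scene" or "top" or "wrist"; returns a dict with "image" (420x560x3 uint8, red, green, blue), "range_z" (420x560 float32, m along the optical axis (not along the pixel's ray), 0 where there is no reading), "fx", "fy", "cx", "cy" (pixels), "dist_coeffs" ([k1, k2, p1, p2, k3] as OpenCV has them; the pictures are not rectified), "R" (3x3) and "t" (3): a world point X has camera coordinates R X + t. Camera axes: x right, y down, z forward; pixel columns grow to the right and rows downward; lengths in m; the calibration is good to about 2 mm. A picture is of the moment at which its call begins.
A pose or a line that the arm cannot do raises robot.IKError and nothing moves.
- robot.close_job(): hands the job in, once; it reports no verdict.
The state is a dict: "t": time; "joint_pos": joint angles; "joint_velocities": joint speeds; "effort": joint torques, N m; "tcp_pos": TCP position; "tcp_rot": TCP orientation; "wrist_force": force on the tool from outside, world axes, zero at the start; "torque": the same for the moment, N m; "opening": opening from 0.0 (shut) to 1.0 (fully open).
Only numpy, scipy, OpenCV 4.12 (cv2) and the standard library are available. Lean on these libraries where they do the work, as an engineer would, in place of code of your own. Each camera call takes 0.05 s, during which the arm holds its last target. There are 200 camera calls.

## Working session

There is one attempt and no reset: what is moved stays moved. The work goes in short steps, each a Python script; the robot and the scene stay as the last script left them, time stands still between calls to the robot, and variables do not carry over. Pictures are saved under pics/ and viewed, about 8 in all and at most 12, crops included, and the job is handed in when it is done.

```bash
ls; mkdir -p pics
python3 - <<'E'
from plant import robot
import cv2,pickle,numpy as np
F={}
for n in ("scene","top"):
    f=robot.grab_frame(n);F[n]=f
    cv2.imwrite(f"pics/{n}0.png",f["image"][:,:,::-1])
    print(n,f["fx"],f["cx"],f["cy"],f["dist_coeffs"],np.round(f["R"],3).tolist(),np.round(f["t"],3))
pickle.dump(F,open("f0.pkl","wb"))
s=robot.sense();print(s,robot.nose_length)
E
```

```text
pics
scene 464.7138562159251 276.46723247315634 210.11619648433813 [-0.02154573  0.          0.          0.          0.        ] [[-0.617, 0.787, -0.003], [0.551, 0.43, -0.715], [-0.562, -0.443, -0.699]] [ 0.32  -0.241  1.428]
top 395.9707032829359 277.6410269091791 207.18191102513205 [-0.03465011  0.          0.          0.          0.        ] [[0.027, -0.999, -0.032], [-0.986, -0.021, -0.166], [0.165, 0.036, -0.986]] [0.037 0.556 0.736]
{'t': 0.1, 'joint_pos': array([ 1.09911506,  0.46936264, -0.04861997,  1.53354622,  0.02409618,
        1.14099552, -0.08228876]), 'joint_velocities': array([-2.30822045e-04, -5.21150209e-04,  9.00239758e-04, -4.24251935e-03,
        1.38006077e-03, -2.31153761e-03,  8.19481516e-05]), 'effort': array([ 1.62233810e-03, -5.11516464e+01, -4.66487696e-02, -2.38389677e+01,
        1.07632429e-02,  4.43449084e-03,  3.82385042e-05]), 'tcp_pos': array([ 0.28902434, -0.60944794,  0.24137713]), 'tcp_rot': array([ 3.14154855e+00,  1.72580898e-03, -1.12795472e+00]), 'wrist_force': array([0.60291388, 0.13017808, 0.06493944]), 'torque': array([0.01435942, 0.00388575, 0.02668721]), 'opening': 1.0024268961398832} 0.011
```

View pics/scene0.png

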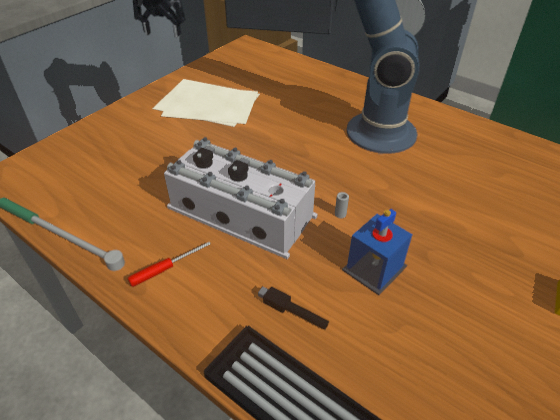

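View pics/top0.png

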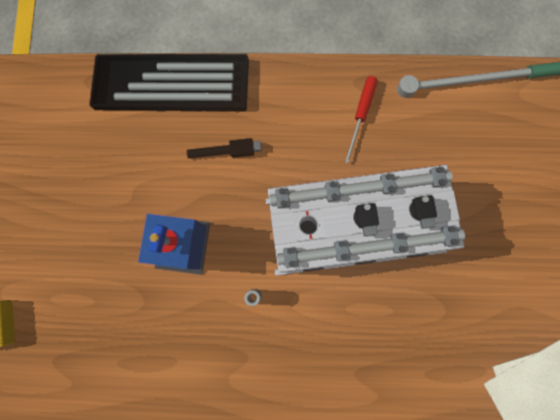

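The scene view shows the adapter in the blue stand at about (382,235). The top view shows the open well at (308,225), with red marks above and below it, and the stand at (173,242). Next I'll get rough positions and move on to wrist views.

```bash
cat > h.py <<'E'
import numpy as np,cv2
def ray(f,uv):
    K=np.array([[f["fx"],0,f["cx"]],[0,f["fy"],f["cy"]],[0,0,1]])
    p=cv2.undistortPoints(np.array(uv,float).reshape(-1,1,2),K,np.array(f["dist_coeffs"])).reshape(-1,2)
    R=np.array(f["R"]);d=np.c_[p,np.ones(len(p))]@R; o=-R.T@np.array(f["t"])
    return o,d
def onz(f,uv,z):
    o,d=ray(f,uv); return o+d*((z-o[2])/d[:,2])[:,None]
def blobs(mask,amin=10):
    n,l,s,c=cv2.connectedComponentsWithStats(mask.astype(np.uint8))
    return [(int(s[i,4]),c[i],l==i) for i in range(1,n) if s[i,4]>=amin]
def hsv(f): return cv2.cvtColor(f["image"],cv2.COLOR_RGB2HSV)
E
python3 - <<'E'
from h import *;import pickle
F=pickle.load(open("f0.pkl","rb"))
f=F["top"];print(onz(f,[(308,225),(306,213),(312,237)],.12), onz(f,[(173,242)],.112),onz(f,[(155,239)],.17))
f["image"]
H=hsv(f)
for a,c,m in blobs(((H[...,0]<8)|(H[...,0]>172))&(H[...,1]>150)&(H[...,2]>80)): print(a,c,onz(f,[c],.12))
a=cv2.resize(f["image"][205:280,130:215],None,fx=6,fy=6,interpolation=2)
g=F["scene"];b=cv2.resize(g["image"][200:275,340:425],None,fx=6,fy=6,interpolation=2)
cv2.imwrite("pics/crop1.png",np.vstack([a,b])[:,:,::-1][:, :]) if 0 else cv2.imwrite("pics/crop1.png",cv2.resize(np.hstack([a,b]),(800,353))[:,:,::-1])
E
```

```text
[[ 0.51229783 -0.00695794  0.12      ]
 [ 0.53374308 -0.0030856   0.12      ]
 [ 0.49115189 -0.01431583  0.12      ]] [[0.47668912 0.23523877 0.112     ]] [[0.47670847 0.24844633 0.17      ]]
499 [366.01402806  97.41082164] [[ 0.75515036 -0.11212902  0.12      ]]
185 [170.11351351 241.28108108] [[0.47725973 0.23814061 0.12      ]]
```

View pics/crop1.png

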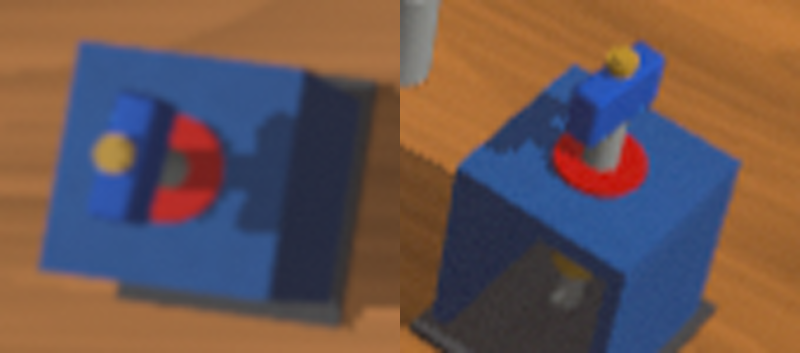

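Run:
```python
from plant import robot
from h import *;import pickle
for p in ([.51,-.008,.19],[.51,-.008,.25],[.477,.243,.26]):
  for d in range(-180,181,30):
    q=robot.inverse_kinematics(p,[np.pi,0,np.deg2rad(d)]); print(p[2],d,None if q is None else np.round(q,2)[[0,4,5,6]])
robot.goto([.45,.243,.36],[np.pi,0,np.deg2rad(-90)])
f=robot.grab_frame("wrist");s=robot.sense()
robot.goto([.46,-.008,.33],[np.pi,0,np.deg2rad(-90)])
g=robot.grab_frame("wrist")
pickle.dump((f,g),open("f1.pkl","wb"))
cv2.imwrite("pics/w1.png",cv2.resize(np.hstack([f["image"],g["image"]]),(800,300))[:,:,::-1])
print(f["R"],f["t"],s["tcp_pos"],robot.sense()["t"])
```

```text
0.19 -180 [0.82 0.55 1.06 2.56]
0.19 -150 [-0.93 -0.48  0.98 -2.18]
0.19 -120 [ 0.2   0.11  0.92 -2.27]
0.19 -90 [ 0.28  0.14  0.92 -1.78]
0.19 -60 [ 0.34  0.17  0.93 -1.28]
0.19 -30 [ 0.39  0.2   0.93 -0.78]
0.19 0 [ 0.45  0.23  0.94 -0.29]
0.19 30 [0.5  0.26 0.95 0.21]
0.19 60 [0.55 0.29 0.96 0.7 ]
0.19 90 [0.62 0.34 0.97 1.18]
0.19 120 [0.82 0.55 1.06 1.51]
0.19 150 [0.82 0.55 1.06 2.04]
0.19 180 [0.82 0.55 1.06 2.56]
0.25 -180 [0.92 0.51 1.19 2.58]
0.25 -150 [-0.97 -0.33  1.07 -2.32]
0.25 -120 [ 0.24  0.09  1.05 -2.25]
0.25 -90 [ 0.32  0.11  1.05 -1.75]
0.25 -60 [ 0.38  0.13  1.06 -1.24]
0.25 -30 [ 0.43  0.15  1.06 -0.74]
0.25 0 [ 0.48  0.17  1.06 -0.23]
0.25 30 [0.53 0.19 1.07 0.27]
0.25 60 [0.57 0.22 1.07 0.77]
0.25 90 [0.66 0.26 1.09 1.25]
0.25 120 [0.85 0.42 1.14 1.63]
0.25 150 [0.85 0.42 1.14 2.15]
0.25 180 [0.92 0.51 1.19 2.58]
0.26 -180 [0.33 0.45 1.19 2.17]
0.26 -150 [-1.49 -0.48  1.16 -2.65]
0.26 -120 [-1.14 -0.19  1.08 -2.44]
0.26 -90 [ 0.2   0.33  1.14 -2.43]
0.26 -60 [ 0.24  0.35  1.15 -1.93]
0.26 -30 [ 0.28  0.4   1.17 -1.45]
0.26 0 [ 0.3   0.42  1.17 -0.94]
0.26 30 [ 0.31  0.43  1.18 -0.43]
0.26 60 [0.32 0.44 1.18 0.09]
0.26 90 [0.33 0.45 1.19 0.61]
0.26 120 [0.33 0.45 1.19 1.12]
0.26 150 [0.33 0.45 1.19 1.64]
0.26 180 [0.33 0.45 1.19 2.17]
[[-6.22988191e-04 -9.99998450e-01  1.64677661e-03]
 [-9.49410747e-01  1.10861896e-03  3.14035038e-01]
 [-3.14036377e-01 -1.36782729e-03 -9.49409966e-01]] [0.24256783 0.34916228 0.63386947] [0.45048668 0.24234366 0.35982345] 4.2583
```

View pics/w1.png

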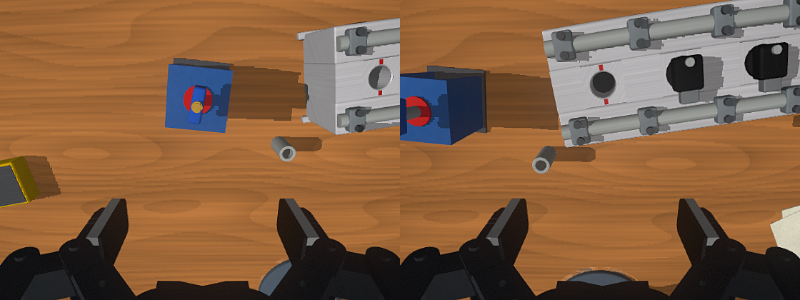

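```bash
cat >> h.py <<'E'
def cloud(f):
    v,u=np.indices(f["range_z"].shape); uv=np.c_[u.ravel(),v.ravel()]
    o,d=ray(f,uv); P=o+d*f["range_z"].ravel()[:,None]; return P.reshape(*f["range_z"].shape,3)
def bar(f,lo,hi,c,r=.05):
    P=cloud(f);m=(P[...,2]>lo)&(P[...,2]<hi)&(np.hypot(P[...,0]-c[0],P[...,1]-c[1])<r)&(f["range_z"]>0)
    Q=P[m]; (x,y),(w,h),a=cv2.minAreaRect((Q[:,:2]*1000).astype(np.float32))
    if h>w:a+=90;w,h=h,w
    a=(a+90)%180-90
    return Q.shape[0],x,y,w,h,a,np.median(Q[:,2])
def well(f,c):
    P=cloud(f);S=P.shape[:2];v,u=np.indices(S)
    X=onz(f,np.c_[u.ravel(),v.ravel()],.12).reshape(*S,3)
    near=np.hypot(X[...,0]-c[0],X[...,1]-c[1])<.03
    b=max(blobs(near&(P[...,2]<.114)&(f["range_z"]>0),20),key=lambda b:b[0])
    cn=max(cv2.findContours(b[2].astype(np.uint8),0,1)[0],key=len)[:,0]
    (x,y),r=cv2.minEnclosingCircle((onz(f,cn,.12)[:,:2]*1000).astype(np.float32))
    cen=X[b[2]][:,:2].mean(0)*1000
    H=hsv(f);red=((H[...,0]<10)|(H[...,0]>170))&(H[...,1]>110)&(H[...,2]>70)&near
    R=[ (n,onz(f,[q],.12)[0,:2]*1000) for n,q,_ in blobs(red,2)]
    return (x,y,r),cen,b[0],R
E
python3 - <<'E'
from h import *;import pickle
f,g=pickle.load(open("f1.pkl","rb"));F=pickle.load(open("f0.pkl","rb"))
np.set_printoptions(precision=2,suppress=True)
for n,q in (("w",f),("top",F["top"]),("scene",F["scene"])):
    print(n,"bar",bar(q,.155,.173,(.477,.243)),"flange",bar(q,.116,.13,(.477,.243),.03))
for n,q in (("w",g),("top",F["top"]),("wf",f)):
    print(n,"well",well(q,(.512,-.008)))
P=cloud(g);m=(abs(P[...,0]-.512)<.02)&(abs(P[...,1]+.008)<.05);z=P[m][:,2];print(np.percentile(z[z>.11],[10,50,90]))
E
```

```text
w bar (742, 480.0004577636719, 249.2154541015625, 46.131961822509766, 15.970036506652832, -10.771751403808594, np.float64(0.1699418023405348)) flange (380, 480.995849609375, 249.24317932128906, 39.669803619384766, 39.36838150024414, 88.70509338378906, np.float64(0.11671201295998704))
top bar (256, 478.35552978515625, 247.59719848632812, 45.717777252197266, 16.33344268798828, -10.530853271484375, np.float64(0.16774308317392983)) flange (43, 476.1109924316406, 239.42860412597656, 38.38909912109375, 18.56377601623535, -11.94915771484375, np.float64(0.11699453137610749))
scene bar (179, 480.9422302246094, 250.79867553710938, 48.022647857666016, 16.42930793762207, -11.059425354003906, np.float64(0.16705096069464898)) flange (65, 485.5701904296875, 253.8819580078125, 39.00239181518555, 31.397336959838867, -53.53717041015625, np.float64(0.11798879378172422))
w well ((514.2184448242188, -7.746109962463379, 16.321075439453125), array([514.42,  -7.7 ]), 1014, [(40, array([534.86,  -4.02])), (39, array([492.15, -10.9 ]))])
top well ((512.2747192382812, -7.821661472320557, 15.99382209777832), array([512.14,  -7.7 ]), 256, [(4, array([534.22,  -4.41])), (5, array([492.5 , -11.48]))])
wf well ((514.1156005859375, -5.41887903213501, 15.663654327392578), array([514.17,  -5.14]), 694, [(34, array([534.96,  -4.65])), (33, array([492.36, -11.77]))])
[0.12 0.12 0.12]
```

The wrist view gives the bar at (0.480, 0.249) with yaw −10.8°, and the well at (0.514, −0.0077) with its marks at 9.2°. Now I'll grasp and lift.

Run:
```python
from plant import robot
from h import *;import pickle
D=np.deg2rad
o=[np.pi,0,D(79.2)]
robot.goto([.480,.249,.25],o)
robot.move_straight([.480,.249,.151],vel=.12)
robot.grip(0.0,70); robot.sleep(.2)
s=robot.sense();print(s["t"],s["opening"],s["tcp_pos"],s["wrist_force"],s["torque"])
robot.move_straight([.480,.249,.325],vel=.12); robot.sleep(.2)
s=robot.sense();print(s["t"],s["opening"],s["tcp_pos"],s["tcp_rot"],s["wrist_force"],s["torque"],s["joint_pos"])
G={n:robot.grab_frame(n) for n in("scene","top","wrist")};pickle.dump(G,open("f2.pkl","wb"))
cv2.imwrite("pics/l.png",cv2.resize(np.hstack([cv2.resize(G["scene"]["image"][80:290,260:540],(560,420)),G["wrist"]["image"]]),(800,300))[:,:,::-1])
```

```text
7.9833 0.1752195840548283 [0.4801726  0.24918741 0.15126224] [ 0.19431337 -0.70883559  2.77977204] [-0.04535151  0.03154234 -0.06016097]
9.7833 0.1717683898383491 [0.47986989 0.24889702 0.32459871] [-3.14089659e+00  3.51541652e-04  1.38240808e+00] [ 5.11697825e-04 -3.79962127e-01 -2.01783010e+00] [ 0.00123888  0.00759737 -0.02659218] [ 0.36392634  0.42047749 -1.22260572  1.69692994  0.40732312  1.31562237
  0.44523245]
```

View pics/l.png

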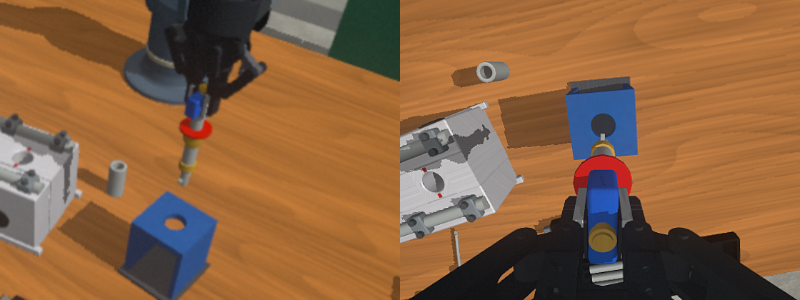

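Run:
```python
from plant import robot
from h import *;import pickle
from scipy.optimize import least_squares
np.set_printoptions(precision=1,suppress=True)
G=pickle.load(open("f2.pkl","rb"))
for n in("wrist","scene"):
    f=G[n];H=hsv(f);P=cloud(f)*1000
    near=np.hypot(P[...,0]-480,P[...,1]-249)<40
    red=((H[...,0]<8)|(H[...,0]>172))&(H[...,1]>150)&near&(f["range_z"]>0)
    Q=P[red];print(n,len(Q),"z",np.percentile(Q[:,2],[5,50,95]))
    zt=np.percentile(Q[:,2],80);T=Q[Q[:,2]>zt-3];h=cv2.convexHull(T[:,:2].astype(np.float32))[:,0]
    e=h[np.hypot(*(h-[480,249]).T)>17]
    r=least_squares(lambda p:np.hypot(e[:,0]-p[0],e[:,1]-p[1])-21,[480,249],loss="soft_l1");print("flange",r.x,r.cost,len(e))
    # lower parts: per-slice, surface facing camera -> centre by known radius
    cam=(-np.array(f["R"]).T@np.array(f["t"]))*1000
    for lo,hi in((187,196),(205,225),(228,255)):
        S=P[near&(P[...,2]>lo)&(P[...,2]<hi)&(f["range_z"]>0)]
        if len(S): 
            fun=lambda p:np.hypot(S[:,0]-p[0],S[:,1]-p[1])-p[2]
            r=least_squares(fun,[480,249,9],loss="soft_l1",f_scale=.5);print(lo,hi,len(S),r.x,S[:,2].min())
for z in(.325,.21,.165):
  for y in(155,60,-45):
    q=robot.inverse_kinematics([.514,-.008,z],[np.pi,0,np.deg2rad(y)]);print(z,y,q)
```

```text
wrist 2187 z [288.6 289.8 290.8]
flange [479.7 249.7] 1.148461866108843 34
187 196 13 [479.2 249.8   5.5] 192.39203580643533
205 225 72 [479.7 249.7  11.2] 220.04008227702073
228 255 481 [480.8 249.5  10.3] 228.07736416170002
scene 193 z [286.9 288.5 290.1]
flange [480.1 250.4] 4.946057299162314 20
187 196 12 [475.4 246.3  10.8] 189.9792585748915
205 225 54 [475.5 248.5  12.8] 205.45132056407945
228 255 128 [478.2 249.7   9.8] 228.39214475523818
0.325 155 [ 0.9  0.3 -1.2  1.8  0.3  1.3  2.3]
0.325 60 [ 0.9  0.3 -1.2  1.8  0.3  1.3  0.7]
0.325 -45 [ 0.6  0.2 -0.8  1.8  0.2  1.2 -1. ]
0.21 155 [ 0.8  0.5 -1.2  1.9  0.5  1.1  2.2]
0.21 60 [ 0.8  0.5 -1.1  1.9  0.5  1.1  0.5]
0.21 -45 [ 0.5  0.3 -0.7  1.9  0.2  1.  -1.1]
0.165 155 [ 0.8  0.6 -1.2  2.   0.6  1.   2.1]
0.165 60 [ 0.7  0.5 -1.1  2.   0.5  1.   0.5]
0.165 -45 [ 0.5  0.4 -0.7  2.   0.3  0.9 -1.1]
```

```bash
cat > m.py <<'E'
from plant import robot
import numpy as np
np.set_printoptions(precision=3,suppress=True)
D=np.deg2rad
WX,WY,WYAW=.5138,-.0077,9.2
def st(tag=""):
    s=robot.sense();print(tag,"t%.1f"%s["t"],s["tcp_pos"],"yaw%.1f"%np.rad2deg(s["tcp_rot"][2]),"F",s["wrist_force"],"T",s["torque"]);return s
E
python3 - <<'E'
from m import *
o=[np.pi,0,D(WYAW+90+55)]
robot.goto([WX,WY,.325],o);st()
print(robot.move_straight([WX,WY,.205],vel=.1,contact_N=6));robot.sleep(.1);st()
print(robot.move_straight([WX,WY,.176],vel=.02,contact_N=4));st();robot.sleep(.2);st()
E
```

```text
t11.6 [ 0.514 -0.007  0.325] yaw154.2 F [-0.437  0.443 -2.133] T [ 0.066 -0.012 -0.039]
False
 t13.0 [ 0.514 -0.008  0.206] yaw154.2 F [ 0.568  0.824 -1.264] T [-0.016 -0.009 -0.041]
True
 t14.1 [ 0.514 -0.008  0.181] yaw154.2 F [-0.963 -0.009  3.98 ] T [-0.051  0.113  0.003]
 t14.3 [ 0.514 -0.008  0.181] yaw154.2 F [0.112 0.289 5.185] T [-0.035  0.067  0.016]
```

Run:
```python
from m import *
zc=robot.sense()["tcp_pos"][2]; y=WYAW+90+55
found=False
while y>WYAW+90-57:
    y-=4
    robot.move_straight([WX,WY,zc+.0008],vel=.005,attitude=[np.pi,0,D(y)])
    c=robot.move_straight([WX,WY,.175],vel=.012,contact_N=4)
    s=robot.sense();z=s["tcp_pos"][2]
    print("%.0f z%.4f %s t%.1f F %s Tz %.2f"%(y,z,c,s["t"],s["wrist_force"].round(1),s["torque"][2]))
    if z<zc-.002: found=True;break
    if s["t"]>42:break
print(found);st()
```

```text
150 z0.1811 True t15.1 F [-0.7  0.2  4.9] Tz -0.01
146 z0.1811 True t15.9 F [-0.1  0.8  5. ] Tz -0.00
142 z0.1811 True t16.7 F [-0.4 -0.1  4.7] Tz -0.04
138 z0.1811 True t17.5 F [-1.  -0.1  5.7] Tz -0.03
134 z0.1811 True t18.3 F [-0.8 -0.5  4.9] Tz 0.03
130 z0.1811 True t19.1 F [ 0.5 -0.1  5.1] Tz -0.02
126 z0.1811 True t19.9 F [-0.4 -0.1  4.4] Tz 0.02
122 z0.1811 True t20.7 F [-0.1 -0.1  4.7] Tz 0.00
118 z0.1811 True t21.5 F [-0.2 -0.7  4.9] Tz 0.01
114 z0.1811 True t22.3 F [-0.   0.4  5.3] Tz -0.01
110 z0.1811 True t23.1 F [-0.5 -0.1  5.2] Tz 0.01
106 z0.1811 True t23.9 F [ 0.5 -0.5  4.7] Tz -0.02
102 z0.1811 True t24.6 F [-0.9 -0.3  4.8] Tz -0.01
98 z0.1811 True t25.4 F [-0.2 -0.9  5. ] Tz 0.06
94 z0.1811 True t26.2 F [ 0.2 -0.   4.4] Tz 0.00
90 z0.1811 True t27.0 F [-0.3 -0.7  4.6] Tz -0.01
86 z0.1811 True t27.8 F [-1.  -0.3  4.8] Tz 0.01
82 z0.1811 True t28.6 F [-1.   1.   4.2] Tz -0.00
78 z0.1810 True t29.4 F [-1.2 -1.1  5.8] Tz 0.05
74 z0.1809 True t30.2 F [-1.2  0.1  4.7] Tz -0.00
70 z0.1807 True t31.1 F [-0.5 -0.1  4.6] Tz 0.07
66 z0.1798 True t32.0 F [ 0.8  0.1 -1. ] Tz -0.05
62 z0.1749 False t33.4 F [ 0.2 -0.1 -1.5] Tz -0.03
True
 t33.4 [ 0.514 -0.008  0.175] yaw62.2 F [ 0.237 -0.128 -1.476] T [-0.017 -0.03  -0.027]
```

Run:
```python
from m import *
o=[np.pi,0,D(62)]
print(robot.move_straight([WX,WY,.164],vel=.012,attitude=o,contact_N=3));robot.sleep(.1);st()
```

```text
True
 t34.1 [ 0.514 -0.008  0.167] yaw62.1 F [ 0.388 -0.069  5.003] T [ 0.021 -0.128  0.06 ]
```

Run:
```python
from m import *
y=62.;z=robot.sense()["tcp_pos"][2]
while y>-18.5:
    y-=6 if y>-10 else 1.5
    c1=robot.move_straight([WX,WY,z-.0002],vel=.002,attitude=[np.pi,0,D(y)],contact_N=7)
    s=robot.sense();tz=s["torque"][2];F1=s["wrist_force"].round(1)
    c=robot.move_straight([WX,WY,z-.003],vel=.012,contact_N=3)
    s=robot.sense();z=s["tcp_pos"][2]
    print("%.1f yaw%.1f z%.4f %s%s t%.1f F %s %s Tz %.2f %.2f"%(y,np.rad2deg(s["tcp_rot"][2]),z,c1,c,s["t"],F1,s["wrist_force"].round(1),tz,s["torque"][2]))
    if abs(tz)>.2 or np.linalg.norm(s["wrist_force"])>15 or s["t"]>58: break
```

```text
56.0 yaw56.0 z0.1667 FalseTrue t34.8 F [ 0.6 -0.5  2.2] [-0.1 -0.8  5.1] Tz 0.02 -0.08
50.0 yaw50.1 z0.1664 FalseTrue t35.3 F [-0.1  0.4  2.5] [-1.1 -0.2  5.6] Tz -0.02 -0.04
44.0 yaw44.1 z0.1658 FalseTrue t35.8 F [ 0.5 -0.8  1.4] [-0.6  0.   4.7] Tz 0.02 -0.02
38.0 yaw38.1 z0.1653 FalseTrue t36.3 F [0.6 0.  1.4] [-0.3 -1.   4.9] Tz -0.02 0.01
32.0 yaw32.1 z0.1649 FalseTrue t36.8 F [0.4 0.8 2.9] [-1.  -0.2  5.2] Tz -0.06 -0.07
26.0 yaw26.1 z0.1643 FalseTrue t37.2 F [0.5 0.5 1.3] [-0.7 -0.3  4.3] Tz -0.02 -0.02
20.0 yaw20.1 z0.1639 FalseTrue t37.7 F [-0.4 -0.   1.5] [-1.2 -0.2  5.8] Tz -0.09 -0.03
14.0 yaw14.1 z0.1635 FalseTrue t38.2 F [0.4 0.  2.5] [-1.1  0.4  5.7] Tz -0.09 -0.07
8.0 yaw8.1 z0.1629 FalseTrue t38.6 F [0.7 0.2 1.5] [-1.7  0.1  4.5] Tz -0.03 0.02
2.0 yaw2.1 z0.1625 FalseTrue t39.1 F [-0.1 -1.   1.5] [-2.  -0.2  5.1] Tz -0.04 -0.07
-4.0 yaw-3.9 z0.1620 FalseTrue t39.6 F [-0.2  0.6  1.8] [-1.5  0.4  5.9] Tz 0.02 -0.05
-10.0 yaw-9.9 z0.1614 FalseTrue t40.0 F [0.9 0.6 0.8] [-0.5 -0.   4.6] Tz -0.03 -0.06
-11.5 yaw-11.4 z0.1613 FalseTrue t40.5 F [ 0.6 -0.   4.3] [-0.7 -0.   6. ] Tz 0.03 -0.01
-13.0 yaw-13.0 z0.1613 FalseTrue t41.1 F [-0.3  0.3  4.9] [-0.9  0.1  6.5] Tz -0.05 -0.01
-14.5 yaw-14.5 z0.1612 FalseTrue t41.7 F [0.2 0.7 4.2] [-1.6 -0.7  5.2] Tz 0.01 -0.03
-16.0 yaw-16.0 z0.1611 FalseTrue t42.4 F [-0.4 -0.   5.1] [-0.9 -1.3  5.4] Tz 0.01 -0.01
-17.5 yaw-17.5 z0.1611 FalseTrue t43.1 F [ 0.7 -0.1  6.3] [-0.9  0.4  5.6] Tz -0.02 0.06
-19.0 yaw-19.0 z0.1611 FalseTrue t43.9 F [-0.2 -0.5  5.4] [-0.7 -0.5  5.3] Tz 0.07 0.01
```

Run:
```python
from m import *
import cv2,pickle
y=-19.;z=robot.sense()["tcp_pos"][2]
while y>-29:
    y-=1.2
    robot.move_straight([WX,WY,z-.0001],vel=.0004,attitude=[np.pi,0,D(y)],contact_N=7)
    s=robot.sense();tz=s["torque"][2]
    print("%.1f yaw%.2f z%.4f t%.1f F %s Tz %.2f"%(y,np.rad2deg(s["tcp_rot"][2]),s["tcp_pos"][2],s["t"],s["wrist_force"].round(1),tz))
    if abs(tz)>.18 or s["t"]>52: break
if abs(tz)>.18: y+=1.0; robot.move_straight([WX,WY,z],vel=.002,attitude=[np.pi,0,D(y)])
st("pre-release")
robot.grip(.5);robot.sleep(.2);st("open")
robot.move_straight([WX,WY,.27],vel=.1);st("up")
robot.goto([WX-.06,WY,.36],[np.pi,0,D(-90)] if 0 else [np.pi,0,D(y)]);st()
G={n:robot.grab_frame(n) for n in("scene","top")};pickle.dump(G,open("f3.pkl","wb"))
cv2.imwrite("pics/end.png",cv2.resize(np.hstack([cv2.resize(G["scene"]["image"][80:290,130:410],(560,420)),G["top"]["image"]]),(800,300))[:,:,::-1])
```

```text
-20.2 yaw-20.18 z0.1611 t44.4 F [1.  0.3 3.8] Tz 0.03
-21.4 yaw-21.38 z0.1611 t44.7 F [ 1.2 -0.1  4.6] Tz -0.02
-22.6 yaw-22.57 z0.1611 t44.9 F [ 1.2 -0.1  5.5] Tz -0.03
-23.8 yaw-23.77 z0.1611 t45.2 F [0.6 0.2 5.1] Tz 0.01
-25.0 yaw-24.98 z0.1611 t45.4 F [0.5 0.8 5.9] Tz 0.03
-26.2 yaw-26.17 z0.1611 t45.7 F [-0.2 -0.3  5.5] Tz 0.07
-27.4 yaw-27.37 z0.1611 t45.9 F [ 0.6 -0.   4.8] Tz -0.02
-28.6 yaw-28.57 z0.1611 t46.2 F [ 0.1 -0.2  5.2] Tz 0.01
-29.8 yaw-29.77 z0.1611 t46.4 F [ 0.2 -0.   5.6] Tz 0.04
pre-release t46.4 [ 0.514 -0.008  0.161] yaw-29.8 F [ 0.206 -0.004  5.573] T [ 0.032 -0.194  0.045]
open t47.0 [ 0.514 -0.008  0.161] yaw-29.8 F [-0.207 -0.402 -0.145] T [-0.03   0.012 -0.001]
up t48.2 [ 0.513 -0.008  0.269] yaw-29.8 F [-0.495  0.262 -0.584] T [ 0.031 -0.018  0.036]
 t48.7 [ 0.454 -0.008  0.36 ] yaw-29.8 F [-0.681  0.303 -0.939] T [0.019 0.048 0.021]
```

View pics/end.png

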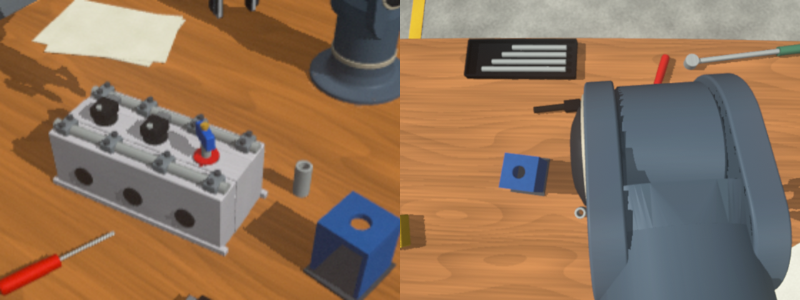

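The adapter is seated in the well and the bystanders are in place. One check remains: its angle and height.

Run:
```python
from plant import robot
from h import *;import pickle
G=pickle.load(open("f3.pkl","rb"))
print("scene bar",bar(G["scene"],.160,.187,(.514,-.008),.035))
robot.goto([.43,-.008,.34],[np.pi,0,np.deg2rad(-90)])
f=robot.grab_frame("wrist");print("wrist bar",bar(f,.165,.185,(.514,-.008),.035),"flange",bar(f,.121,.134,(.514,-.008),.023))
print(robot.sense()["t"])
```

```text
scene bar (159, 518.076904296875, -9.249824523925781, 50.45441818237305, 16.554622650146484, 61.12675857543945, np.float64(0.17687231850439367))
wrist bar (1082, 517.4899291992188, -10.145936965942383, 46.38730239868164, 16.724735260009766, 60.11424255371094, np.float64(0.17989902595631)) flange (790, 514.8733520507812, -6.520503997802734, 45.092193603515625, 41.17744827270508, -16.33281707763672, np.float64(0.12628610413281793))
49.8667
```

```bash
python3 -c "
from plant import robot
robot.close_job()"
```

```text
the job is handed in; nothing more can be done
```

The adapter is out of the stand, screwed down to full depth in the open well and released. I handed the job in at about 50 s of the 72 s allowed.

- **Finding the gap:** I rested the lugs on the thread's top ring and turned clockwise in 4° steps, probing down with about 5 N each time. They dropped about 37° clockwise of the paint marks, then fell the expected 14 mm to the ramp.
- **Screwing home:** I turned it 92° clockwise in small steps. The readings I printed stayed under about 7 N. The depth levelled off 20 mm below the ring, which is the fully home depth, and did not change over the last 14° or so.
- **Last checks after release:** the bar angle was 60.1° against 60.2° expected. The bar's top was at 179.9 mm against 180 mm, so it is at home depth and had not turned back. Nothing I could see on the bench had been disturbed; the last top view was partly hidden by the arm.

**Not as expected:**
- I never felt the firm stop. The gap's middle is only known to a few degrees, so the adapter may be just short of it, although the depth was already full.
- After release, the top of the bar measured about 4 mm off the well's axis, a lean of a degree or two. I put that down to play in the fit and camera error, and did not correct it.

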